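Sort the salvaged modules and rock the jammed one out of its socket

TASK

First stand the two loose black modules in the empty bays of the trays, each upright in the row whose modules are of its own height. Then take hold of the module that is jammed between the two steel clips of the grey socket, rock it over to one side and then to the other until it has pushed both clips back, and draw it up. Finish while still holding it in the gripper, upright over its socket, just clear of the clips (its foot one or two centimetres above their tops): do not put it down or let go, and leave the guide rail, the operator panel and the brass fitting where they are.

Things in the scene. Friction and masses are not known exactly. Their poses are not given: they have to be found in the camera images.
- tall_center (a point): loose black plug-in module 80 mm high: body 40 (x) by 30 mm (y), on a foot flange 35 mm wide in y, 5 mm high; groove along x under it, 11 mm wide, 8 deep; two 8 mm metal tabs on top. Point: its centre, 40 mm above its underside; z up, y across its width
- short_center (a point): loose black plug-in module 52 mm high: body 40 (x) by 30 mm (y), on a foot flange 35 mm wide in y, 5 mm high; groove along x under it, 11 mm wide, 8 deep; two 8 mm metal tabs on top. Point: its centre, 26 mm above its underside; z up, y across its width
- tall_bay (a point): fixed aluminium tray 72 (x) by 206 mm (y), walls 14 mm high, 3 thick, with two fixed 80 mm high modules standing in it, 81 and 131 mm from this point towards -y. Point: middle of its empty bay, on the tray floor 3 mm above the bench; x across the tray, y along it. The bay reaches 33 mm to each side in x and 45 mm towards +y
- short_bay (a point): fixed aluminium tray 72 (x) by 206 mm (y), walls 14 mm high, 3 thick, with two fixed 52 mm high modules standing in it, 81 and 131 mm from this point towards -y. Point: middle of its empty bay, on the tray floor 3 mm above the bench; x across the tray, y along it. The bay reaches 33 mm to each side in x and 45 mm towards +y
- stuck_center (a point): jammed black plug-in module 80 mm high: body 40 (x) by 30 mm (y), on a foot flange 35 mm wide in y, 5 mm high; groove along x under it, 11 mm wide, 8 deep; two 8 mm metal tabs on top. Stands in the grey socket. Point: its centre, 40 mm above its underside; z up, y across its width, to the left clip. Leaning 11 degrees pushes the clip on that side 4 to 5 mm out; 14 is the limit. Grip its upper half across y, fingertips over 42 mm above the seat to clear the clips
- seat (a point): fixed grey socket, base 76 (x) by 110 mm (y). Point: 11 mm above the bench, at the middle of the seated module's underside; y is the rocking direction, to the left clip; z up. An 8 mm wide key along x fills the module's groove, up to 8 mm above this point: a leaning module tips over the key's edge, 4 mm to that side. End walls stop it along x. Clip tops: 36 mm above this point
- clip_left (a joint): steel clip on the socket's +y side. Slides outward along +y, about 8 N of drag, stays where pushed. Value in m: 0 in (starts 0 to 0.001), 0.009 out. Its 24 mm wide face stands 10.5 to 36 mm above the seat, 0.5 mm beside the module's body at 0, and hooks 2 mm over the foot flange: the module comes up only with both clips above about 0.003
- clip_right (a joint): steel clip on the socket's -y side. Slides outward along -y, about 8 N of drag, stays where pushed. Value in m: 0 in (starts 0 to 0.001), 0.009 out. Its 24 mm wide face stands 10.5 to 36 mm above the seat, 0.5 mm beside the module's body at 0, and hooks 2 mm over the foot flange: the module comes up only with both clips above about 0.003
- guide: bystander: piece of linear guide rail, 20 by 260 mm, 14 mm high, with a dark carriage (44 by 76 mm, 32 mm high) on it; origin under its middle, y along the rail
- panel: bystander: black operator panel lying face up, 150 by 190 by 30 mm; origin under its middle
- fitting: bystander: brass pipe fitting, 24 mm across, 42 mm high, standing; origin under its middle
There are look-alikes about, which are no part of the job. Leave any blue or red look-alike of the part that bears tall_center alone.

How it is judged (in metres and radians):
On the way, in this order (a step that is already met when the one before it is completed fails the run):
1. both loose modules stand released in the bays of the rows of their own height (x of tall_center in the frame of tall_bay between -0.022 and 0.022 m and y of tall_center in the frame of tall_bay between -0.035 and 0.04 m and z of tall_center in the frame of tall_bay below 0.045 m and angle between each of tall_center, short_center's own z axis and vertical below 0.1 rad and contact force between each of tall, short and the fingers below 0.1 N and x of short_center in the frame of short_bay between -0.022 and 0.022 m and y of short_center in the frame of short_bay between -0.035 and 0.04 m and z of short_center in the frame of short_bay below 0.031 m), for 0.2 s.
2. the jammed module, still in its socket, is leaned over to one side and pushes that clip back (value of joint any of clip_left, clip_right above 0.003 m and z of stuck_center in the frame of seat below 0.049 m and angle between stuck_center's own z axis and vertical above 0.08 rad), for 0.1 s.
3. still in its socket, it is leaned over to the other side, so that both clips are back (value of joint each of clip_left, clip_right above 0.003 m and z of stuck_center in the frame of seat below 0.049 m and angle between stuck_center's own z axis and vertical above 0.08 rad), for 0.1 s.
At the end, for the whole second after the job is handed in: Loose modules released and upright (0.1 rad) on the floors of their matching bays; the freed module gripped (over 2 N), upright within 0.17 rad, within 30 mm sideways of its seat, its foot 2 to 45 mm above the clip tops, not touching the socket (all of step 1 and z of stuck_center in the frame of seat between 0.078 and 0.121 m and horizontal distance between stuck_center and seat below 0.03 m and angle between stuck_center's own z axis and vertical below 0.17 rad and contact force between stuck and the fingers above 2 N and contact force between stuck and socket below 0.1 N); the arm keeps its last pose, push and grip.
It fails at once if the guide is moved more than 25 mm (distance of guide from where it was at the start of the episode above 0.025 m).
It fails at once if the panel is moved more than 25 mm (distance of panel from where it was at the start of the episode above 0.025 m).
It fails at once if the fitting is moved more than 25 mm (distance of fitting from where it was at the start of the episode above 0.025 m).
It also fails if it takes over 67 s, if anything falls off the work surface, if the arm or the gripper's body presses on something with over 40 N, if the wrist force passes 120 N, or if a joint passes its speed limit or range.

ROBOT

A 6-joint arm with a two-finger parallel gripper is mounted at the origin on the work surface. World frame = base frame: x ahead of the robot, y to its left, z up, the work surface at z = 0. Lengths are in mm, angles in rad, forces in N, time in s.
With the tool pointing down it reaches from about 350 to 875 mm from the base axis. Payload 4.2 kg.
Tool frame: the origin (TCP) lies between the finger pads; the fingertips stand 19 mm ahead of it and the grasp point (between the pads) is the TCP; y points along the fingers, z is the direction in which the jaws open and shut, and the axes are right-handed (so a half turn about y gives the same grasp; the last joint's range is limited). The gripper opens to 85 mm and grips with 20 to 120 N. Pads are 22 mm wide; open, the fingers measure 114 mm over their backs; the gripper's body (76 mm by 85 mm) begins 54 mm behind the grasp point. The pads swing forward as they close: fully open they stand 13 mm farther back than shut.
Start: joints at [-1.005, 0.385, 0.008, 0, -1.194, -0.259], TCP at [188.772, -595.789, 250.312] pointing down, gripper open.
Joint ranges: [-3.14, 3.14], [-1.21, 2.06], [-1.07, 1.41], [-3.16, 2.05], [-2.99, -0.16], [-3.1, 3.1]. Speed limits (rad/s): [2.79, 2.79, 3.14, 3.14, 3.14, 3.14].

INTERFACE

Orientations are given as a unit quaternion [x, y, z, w].
In Python, from bench import arm gives the robot as it stands.
- The arm moves only by the shell command python3 -m inch 'ROWS'. ROWS is JSON, a list of rows, each a list of 7 numbers: the opening, from 0 (shut) to 1 (fully open), then the shift along the tool's x, y, z in cm, then the turn, a rotation vector about the tool's x, y, z in degrees. A call has 1 to 20 rows; each row is the pose to reach, as a shift and turn from the pose commanded when the call began, along the tool's axes at that moment; what a row does not reach only later rows make up. A row lasts 1/12 s, in which the tool goes at most 41.7 mm and 7.16 degrees, less where a joint would pass 70% of its speed; a pose out of reach is approached as far as the arm can. A call with a gripper value outside its range is refused whole. The fingers move at their own pace and stop on an object; the grip force is fixed at half the most. Time passes only in rows, so rows that repeat a pose let the fingers close. It gives the time, the measured TCP pose, the force and the opening at its end, in the units of the state.
- arm.read_state(): the state, without advancing time (a new reading comes with each control period).
- arm.get_image(name): name is "scene" or "top" or "wrist"; returns the picture (384x512x3 uint8, red, green, blue); there is no depth.
- arm.camera_params(name): a dict with "fx", "fy", "cx", "cy" (pixels), "D" ([k1, k2, p1, p2, k3] as OpenCV has them; the pictures are not rectified), "rvec" (rotation vector, rad) and "tvec" (3), from world to camera coordinates, as OpenCV has them. Camera axes: x right, y down, z forward; pixel columns grow to the right and rows downward; lengths in mm; the calibration is good to about 2 mm. A picture is of the moment at which its call begins: read the wrist's pose just before it. camera_params takes no time and is no camera call; for the wrist camera it gives the pose at the moment of the call.
- arm.job_done(): hands the job in, once; it reports no verdict.
Trained networks look in the newest picture that a camera, given by its name, has taken for a name from the list of things; names that differ only in an ending like _2 or _b are one class to them, and where a whole thing is asked for, a point or a joint stands for the part that bears it (a point fixed in the world has none). Each returns a list of dicts, best first, with "conf" (0 to 1); they miss things now and then, are a little off and sometimes report something else, mostly with a low value. They report only what shows in the picture. A call takes as long as a camera call. They do not tell look-alikes from the thing itself.
- arm.masks_of(label, camera): "mask" (384x512 bool, what is visible of it) and "extent" ([left, top, width, height] in pixels, round what is visible of it).
The state is a dict: "clock": time; "joints": joint angles; "joint_vel": joint speeds; "joint_efforts": joint torques, N m; "position": TCP position; "ee_rot": TCP orientation; "contact_force": force on the tool from outside, world axes, zero at the start; "wrist_torque": the same for the moment, N m; "gripper_width": finger opening in mm.
Only numpy, scipy, OpenCV 4.12 (cv2) and the standard library are available. Lean on these libraries where they do the work, as an engineer would, in place of code of your own. Each camera call takes 0.05 s, during which the arm holds its last target.

## Working session

There is one attempt and no reset: what is moved stays moved. The work goes in short steps, Python scripts to look and compute and a shell command to move; the robot and the scene stay as the last step left them, time stands still between calls to the robot, and variables do not carry over. Pictures are saved under pics/ and viewed, and the job is handed in when it is done.

```bash
ls; mkdir -p pics; python3 - <<'E'
from bench import arm
import cv2
print(arm.read_state())
for n in ["scene","top","wrist"]:
    im=arm.get_image(n); cv2.imwrite(f"pics/{n}0.png",im[:,:,::-1]); print(n,arm.camera_params(n))
E
```

```text
pics
{'clock': 0.0, 'joints': array([-1.00536286e+00,  3.85592266e-01,  6.64185361e-03, -5.07720893e-04,
       -1.19399837e+00, -2.58594934e-01]), 'joint_vel': array([ 2.38900927e-04, -7.94594144e-05, -1.37938245e-03,  1.07334067e-03,
        3.41243559e-04,  5.18306828e-04]), 'joint_efforts': array([ 3.98834009e-04, -3.92291701e+01,  1.88391244e+01,  4.18611914e+00,
       -4.72190412e-03, -1.51928919e-05]), 'position': array([ 188.63889032, -595.29237995,  249.20495715]), 'ee_rot': array([-0.6980469 , -0.10784135,  0.10814509,  0.69957517]), 'contact_force': array([ 0.31956921, -0.27228736, -0.09645486]), 'wrist_torque': array([ 0.02468814,  0.05494287, -0.04558141]), 'gripper_width': 85.69778449662367}
scene {'fx': 478.95597862644735, 'fy': 478.95597862644735, 'cx': 261.42883689366903, 'cy': 196.19532030327557, 'D': array([-0.12733716,  0.        ,  0.        ,  0.        ,  0.        ]), 'rvec': array([ 0.90860807,  2.33704875, -1.28148273]), 'tvec': array([ 393.53223217, -191.30357311, 1455.95402401])}
top {'fx': 421.4205570710256, 'fy': 421.4205570710256, 'cx': 258.61833222992334, 'cy': 187.2097549988643, 'D': array([-0.05433384,  0.        ,  0.        ,  0.        ,  0.        ]), 'rvec': array([ 2.1015499 , -2.1457867 ,  0.20226176]), 'tvec': array([ 83.18066266, 604.69498831, 960.09359072])}
wrist {'fx': 336.82260973132594, 'fy': 336.82260973132594, 'cx': 250.10349090723903, 'cy': 190.05441703506867, 'D': array([0.03327107, 0.        , 0.        , 0.        , 0.        ]), 'rvec': array([-1.73819496, -2.37493881, -0.3642578 ]), 'tvec': array([623.27770173, -38.6553796 , 379.88350259])}
```

View pics/scene0.png

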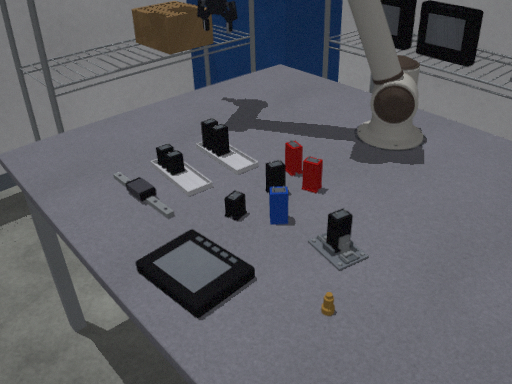

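View pics/top0.png

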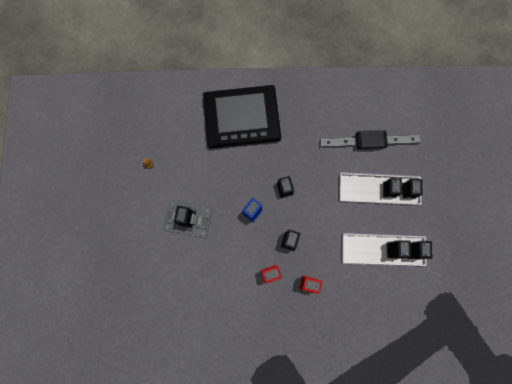

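View pics/wrist0.png

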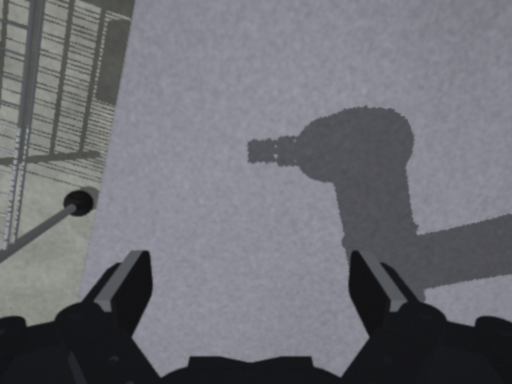

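```bash
python3 - <<'E'
from bench import arm
import numpy as np,cv2
for cam in ["top","scene"]:
  arm.get_image(cam)
  for l in ["tall_center","short_center","stuck_center","clip_left","guide","panel","fitting"]:
    for r in arm.masks_of(l,cam):
        print(cam,l,round(r["conf"],2),r["extent"])
E
```

```text
top tall_center 0.81 [244.8, 200.9, 15.9, 21.2]
top tall_center 0.67 [304.4, 278.4, 20.0, 17.1]
top tall_center 0.61 [280.3, 227.1, 19.5, 24.2]
top tall_center 0.59 [258.9, 262.6, 22.1, 20.8]
top short_center 0.63 [276.8, 175.2, 20.6, 22.9]
top stuck_center 0.61 [173.3, 207.5, 21.4, 20.6]
top stuck_center 0.26 [140.4, 157.3, 14.6, 10.1]
top guide 0.57 [319.8, 129.4, 105.5, 22.1]
top panel 0.85 [204.7, 87.0, 75.9, 61.7]
top fitting 0.46 [341.1, 172.6, 84.4, 33.2]
top fitting 0.43 [141.3, 155.7, 11.3, 12.5]
scene tall_center 0.86 [265.3, 161.5, 19.7, 29.7]
scene tall_center 0.77 [266.1, 187.8, 23.7, 39.5]
scene tall_center 0.68 [304.1, 160.6, 19.7, 36.5]
scene tall_center 0.6 [285.6, 139.8, 17.8, 36.5]
scene short_center 0.62 [222.8, 190.9, 25.5, 33.5]
scene short_center 0.3 [307.5, 231.6, 62.5, 39.4]
scene stuck_center 0.58 [327.0, 208.0, 25.0, 47.6]
scene clip_left 0.53 [341.2, 236.0, 13.5, 20.8]
scene guide 0.8 [112.7, 171.0, 63.8, 49.3]
scene guide 0.53 [323.0, 292.0, 14.1, 21.8]
scene panel 0.69 [132.2, 229.5, 124.4, 86.2]
```

```bash
cat > h.py <<'E'
from bench import arm
import numpy as np,cv2
from scipy.spatial.transform import Rotation as R
from scipy.optimize import minimize
def proj(P,c):
    return cv2.projectPoints(np.asarray(P,float).reshape(-1,1,3),np.array(c["rvec"]),np.array(c["tvec"]),np.array([[c["fx"],0,c["cx"]],[0,c["fy"],c["cy"]],[0,0,1]]),np.array(c["D"]))[0].reshape(-1,2)
def unproj(uv,z,c):
    K=np.array([[c["fx"],0,c["cx"]],[0,c["fy"],c["cy"]],[0,0,1]])
    n=cv2.undistortPointsIter(np.asarray(uv,float).reshape(-1,1,2),K,np.array(c["D"]),None,None,(3,40,1e-9)).reshape(-1,2)
    M=R.from_rotvec(c["rvec"]).as_matrix(); C=-M.T@np.array(c["tvec"])
    d=np.c_[n,np.ones(len(n))]@M
    return C+d*((z-C[2])/d[:,2])[:,None]
def local(x,y,yaw,P): 
    c,s=np.cos(yaw),np.sin(yaw); P=np.asarray(P,float)
    return np.c_[x+c*P[:,0]-s*P[:,1],y+s*P[:,0]+c*P[:,1],P[:,2]]
def box(hx,hy,z0,z1): return np.array([[a*hx,b*hy,z] for a in(-1,1) for b in(-1,1) for z in(z0,z1)])
def module(h,z0=0): return np.r_[box(20,17.5,z0,z0+5),box(20,15,z0,z0+h)]
def fit(masks,P,x0,yaws):
    # masks: list (mask,params); soft silhouette IoU
    best=None
    def cost(p):
        t=0
        for m,c in masks:
            S=16
            uv=proj(local(p[0],p[1],p[2],P),c)
            hull=cv2.convexHull(uv.astype(np.float32)).reshape(-1,2)
            im=np.zeros(m.shape,np.uint8)
            # supersample
            ys,xs=np.where(m); x_0=int(min(xs.min(),hull[:,0].min()))-2;y_0=int(min(ys.min(),hull[:,1].min()))-2
            x_1=int(max(xs.max(),hull[:,0].max()))+3;y_1=int(max(ys.max(),hull[:,1].max()))+3
            k=8
            big=np.zeros(((y_1-y_0)*k,(x_1-x_0)*k),np.uint8)
            cv2.fillConvexPoly(big,np.round(((hull-[x_0,y_0]+.5)*k-.5)*16).astype(np.int32),1,shift=4)
            f=cv2.resize(big.astype(np.float32),(x_1-x_0,y_1-y_0),interpolation=cv2.INTER_AREA)
            mm=np.zeros_like(f); sel=(xs-x_0>=0)&(ys-y_0>=0); mm[ys[sel]-y_0,xs[sel]-x_0]=1
            t+=1-np.minimum(f,mm).sum()/np.maximum(f,mm).sum()
        return t
    for y in yaws:
        r=minimize(cost,[x0[0],x0[1],y],method="Nelder-Mead",options=dict(initial_simplex=np.array([[x0[0],x0[1],y],[x0[0]+6,x0[1],y],[x0[0],x0[1]+6,y],[x0[0],x0[1],y+.3]]),xatol=.02,fatol=1e-4))
        if best is None or r.fun<best.fun: best=r
    return best
E
python3 - <<'E'
from h import *
t=cv2.imread("pics/top0.png"); s=cv2.imread("pics/scene0.png")
cv2.imwrite("pics/tz1.png",cv2.resize(t[165:275,160:310],None,fx=5,fy=5,interpolation=cv2.INTER_CUBIC))
cv2.imwrite("pics/tz2.png",cv2.resize(t[120:275,315:440],None,fx=3.8,fy=3.8,interpolation=cv2.INTER_CUBIC))
cv2.imwrite("pics/sz1.png",cv2.resize(s[190:290,300:380],None,fx=6,fy=6,interpolation=cv2.INTER_CUBIC))
ct=arm.camera_params("top")
print(unproj([[290,239],[286,186],[184,214],[384,190],[385,250]],[0],ct).round(0))
print(R.from_quat(arm.read_state()["ee_rot"]).as_matrix().round(3))
E
```

```text
[[ 484.   -5.    0.]
 [ 619.    0.    0.]
 [ 552.  260.    0.]
 [ 603. -250.    0.]
 [ 451. -242.    0.]]
[[ 0.953 -0.    -0.302]
 [ 0.302 -0.     0.953]
 [-0.    -1.    -0.   ]]
```

View pics/tz1.png

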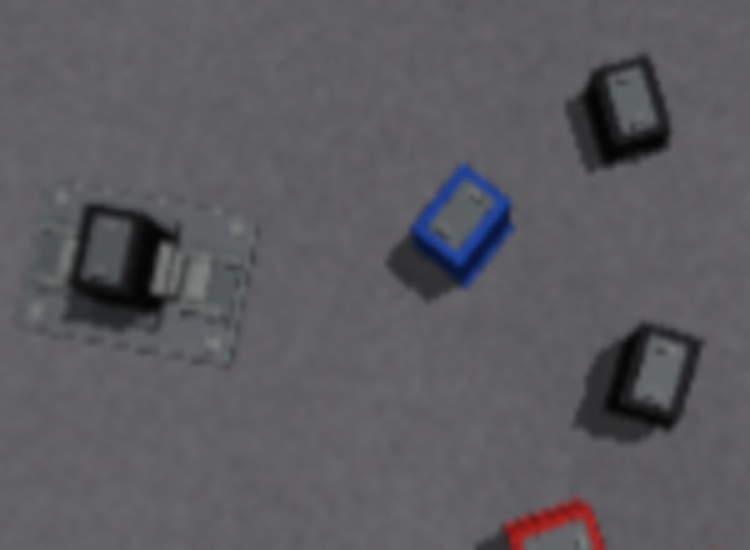

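View pics/tz2.png

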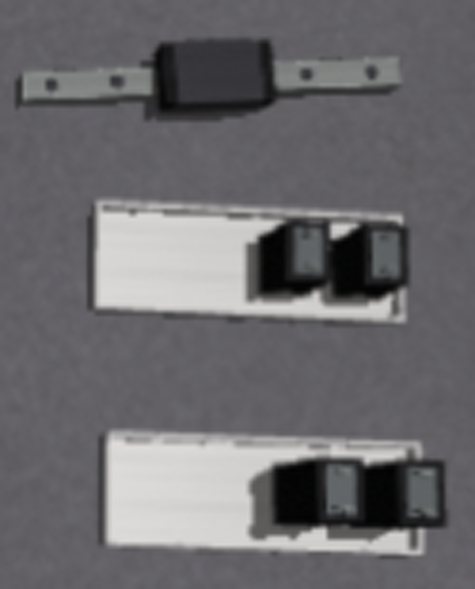

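View pics/sz1.png

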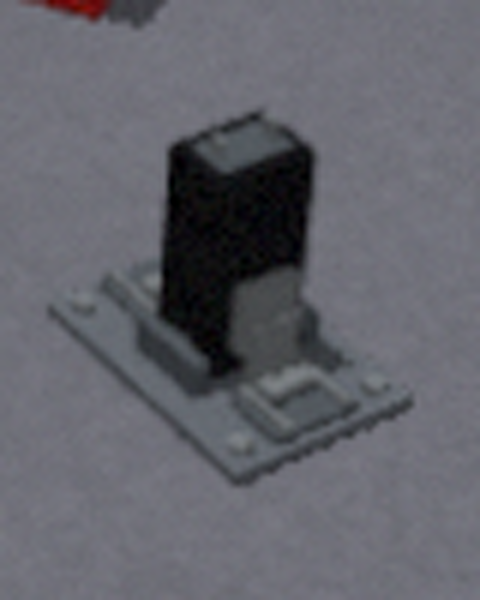

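```bash
cat > m1.py <<'E'
from h import *
ct=arm.camera_params("top"); cs=arm.camera_params("scene")
it=arm.get_image("top"); is_=arm.get_image("scene")
def near(l,cam,uv):
    for r in arm.masks_of(l,cam):
        e=r["extent"]; 
        if abs(e[0]+e[2]/2-uv[0])<8 and abs(e[1]+e[3]/2-uv[1])<10: return r["mask"]
for l,h,ut,us,x0,z0 in [("tall_center",80,(290,239),(275,177),(484,-5),0),("short_center",52,(286,187),(235,205),(619,0),0),("stuck_center",80,(184,217),(339,231),(545,250),11)]:
    mt=near(l,"top",ut); ms=near(l,"scene",us)
    for nm,M in [("top",[(mt,ct)]),("scene",[(ms,cs)]),("both",[(mt,ct),(ms,cs)])]:
        if any(m is None for m,_ in M): print("miss");continue
        r=fit(M,module(h,z0),x0,np.arange(-1.2,1.9,.5)); print(l,nm,r.x[:2].round(1),np.degrees(r.x[2]).round(1)%180,round(r.fun,3))
# trays by whiteness
g=it.min(2); w=(g>150).astype(np.uint8)
n,lab,st,ce=cv2.connectedComponentsWithStats(w)
for i in range(1,n):
    if st[i,4]>300: print(st[i]);
    if st[i,4]>300:
        pts=np.argwhere(lab==i)[:,::-1].astype(np.float32); print(cv2.boxPoints(cv2.minAreaRect(pts)).round(1).tolist())
E
python3 m1.py
```

```text
tall_center top [477.9  -3.4] 158.6 0.124
tall_center scene [463.8 -18.9] 15.5 0.272
tall_center both [477.9  -3.6] 156.9 0.408
short_center top [611.9   5.6] 15.5 0.064
short_center scene [615.8   7.4] 25.1 0.097
short_center both [612.5   5.5] 16.2 0.195
stuck_center top [539.2 252.7] 169.6 0.136
stuck_center scene [538.4 249.1] 9.9 0.228
stuck_center both [539.2 252.2] 169.9 0.409
[ 340  173   78   31 1215]
[[339.3999938964844, 200.60000610351562], [340.5, 172.39999389648438], [418.1000061035156, 175.60000610351562], [416.8999938964844, 203.8000030517578]]
[ 343  234   83   32 1515]
[[342.20001220703125, 262.8999938964844], [343.1000061035156, 233.3000030517578], [425.8999938964844, 235.6999969482422], [425.0, 265.29998779296875]]
```

```bash
cat >> h.py <<'E'
def go(pos,yaw_deg,tilt=None,st=None):
    """target TCP pos, tool z-axis (jaw) direction yaw in world, tool pointing down. prints shift cm, turn deg"""
    st=st or arm.read_state()
    Rc=R.from_quat(st["ee_rot"]).as_matrix()
    a=np.radians(yaw_deg); z=np.array([np.cos(a),np.sin(a),0]); y=np.array([0,0,-1.]); x=np.cross(y,z)
    Rt=np.c_[x,y,z]
    if tilt is not None: Rt=tilt@Rt
    d=Rc.T@(np.asarray(pos)-st["position"])/10
    r=np.degrees(R.from_matrix(Rc.T@Rt).as_rotvec())
    n=max(np.linalg.norm(d)/4.17,np.linalg.norm(r)/7.16)
    print("shift cm",d.round(2).tolist(),"turn",r.round(1).tolist(),"rows>=%.1f"%n)
E
python3 - <<'E'
from h import *
c=arm.camera_params("wrist"); s=arm.read_state()
M=R.from_rotvec(c["rvec"]).as_matrix(); C=-M.T@c["tvec"]
Rc=R.from_quat(s["ee_rot"]).as_matrix()
print("cam in tool",(Rc.T@(C-s["position"])).round(1),"cam axes in tool\n",(Rc.T@M.T).round(3))
print(s["clock"]); print(unproj([[256,192]],60,c))
ct=arm.camera_params("top");print(-R.from_rotvec(ct["rvec"]).as_matrix().T@ct["tvec"])
for z in(0,14):print(unproj([[339.4,200.6],[340.5,172.4],[342.2,262.9],[343.1,233.3]],z,ct).round(1).tolist())
go([478-60,-4,250],68)
E
```

```text
cam in tool [ -75.8 -123.     0.5] cam axes in tool
 [[-0.001  0.955  0.298]
 [-0.001 -0.298  0.955]
 [ 1.     0.001  0.001]]
1.35
[[ 209.65377478 -582.22243649   60.        ]]
[ 416.37046451   74.60731548 1056.13642075]
[[578.2, -134.2, 0.0], [651.5, -141.2, 0.0], [422.1, -132.6, 0.0], [495.2, -138.9, 0.0]]
[[576.1, -131.4, 14.0], [648.4, -138.3, 14.0], [422.0, -129.9, 14.0], [494.1, -136.1, 14.0]]
shift cm [39.72, 0.03, 49.49] turn [0.0, 39.6, -0.0] rows>=15.2
```

```bash
python3 - <<'E'
from h import *
go([470,-5,220],68)
E
```

```text
shift cm [44.65, 3.03, 47.83] turn [0.0, 39.6, -0.0] rows>=15.7
```

```bash
python3 -m inch '[[0.8,44.6,3,47.8,0,39.6,0],[0.8,44.6,3,47.8,0,39.6,0],[0.8,44.6,3,47.8,0,39.6,0],[0.8,44.6,3,47.8,0,39.6,0],[0.8,44.6,3,47.8,0,39.6,0],[0.8,44.6,3,47.8,0,39.6,0],[0.8,44.6,3,47.8,0,39.6,0],[0.8,44.6,3,47.8,0,39.6,0],[0.8,44.6,3,47.8,0,39.6,0],[0.8,44.6,3,47.8,0,39.6,0],[0.8,44.6,3,47.8,0,39.6,0],[0.8,44.6,3,47.8,0,39.6,0],[0.8,44.6,3,47.8,0,39.6,0],[0.8,44.6,3,47.8,0,39.6,0],[0.8,44.6,3,47.8,0,39.6,0],[0.8,44.6,3,47.8,0,39.6,0],[0.8,44.6,3,47.8,0,39.6,0],[0.8,44.6,3,47.8,0,39.6,0],[0.8,44.6,3,47.8,0,39.6,0]]'
cat > w.py <<'E'
import sys
from h import *
l,h,x,y,z0=sys.argv[1],float(sys.argv[2]),float(sys.argv[3]),float(sys.argv[4]),float(sys.argv[5])
s=arm.read_state(); c=arm.camera_params("wrist"); im=arm.get_image("wrist"); cv2.imwrite("pics/"+sys.argv[6],im[:,:,::-1].copy())
print(s["position"].round(1),s["clock"])
e=proj([[x,y,z0+h/2]],c)[0]; print("expect",e.round(0))
for r in arm.masks_of(l,"wrist"):
    print(r["conf"],r["extent"])
    b=r["extent"]
    if abs(b[0]+b[2]/2-e[0])<60 and abs(b[1]+b[3]/2-e[1])<60:
        f=fit([(r["mask"],c)],module(h,z0),(x,y),np.arange(-1.2,1.9,.5)); print(f.x[:2].round(1),np.degrees(f.x[2]).round(1)%180,round(f.fun,3))
        hull=cv2.convexHull(proj(local(*f.x,module(h,z0)),c).astype(np.float32)); v=im[:,:,::-1].copy()
        cv2.polylines(v,[hull.astype(np.int32)],True,(0,255,0)); cv2.imwrite("pics/fit_"+sys.argv[6],v)
E
python3 w.py tall_center 80 478 -4 0 w1.png
```

```text
clock: 2.93
position: [469.2, -5.3, 220.1]
ee_rot: [0.694, -0.135, 0.134, -0.694]
contact_force: [-0.5, 0.2, -0.3]
gripper_width: 68.0
[469.2  -5.3 220.1] 2.9333
expect [254. 179.]
0.77 [342.1, 182.6, 74.3, 75.0]
0.77 [124.6, 65.0, 77.1, 48.0]
0.64 [250.6, 40.7, 63.1, 64.5]
0.6 [239.4, 150.8, 39.2, 67.5]
[480.4  -1.3] 161.3 0.045
```

```bash
ls pics
```

```text
fit_w1.png
scene0.png
sz1.png
top0.png
tz1.png
tz2.png
w1.png
wrist0.png
```

View pics/fit_w1.png

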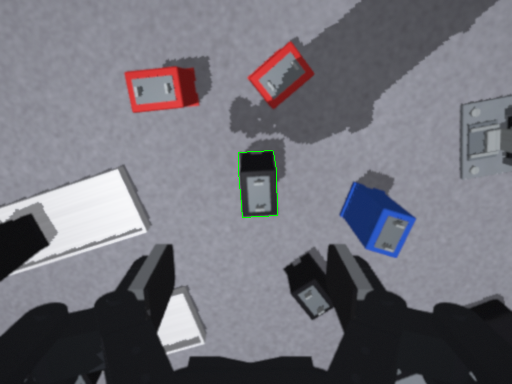

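```bash
python3 - <<'E'
from h import *
go([480.4,-1.3,57],71.3)
E
```

```text
shift cm [0.87, 16.33, 0.91] turn [0.0, -3.4, -0.0] rows>=3.9
```

```bash
python3 -m inch '[[0.8,0.9,4,0.9,0,-3.4,0],[0.8,0.9,8,0.9,0,-3.4,0],[0.8,0.9,12,0.9,0,-3.4,0],[0.8,0.9,15,0.9,0,-3.4,0],[0.8,0.9,16.3,0.9,0,-3.4,0],[0.4,0.9,16.3,0.9,0,-3.4,0],[0,0.9,16.3,0.9,0,-3.4,0],[0,0.9,16.3,0.9,0,-3.4,0],[0,0.9,16.3,0.9,0,-3.4,0],[0,0.9,16.3,0.9,0,-3.4,0],[0,0.9,16.3,0.9,0,-3.4,0],[0,0.9,16.3,0.9,0,-3.4,0]]'
```

```text
clock: 4.03
position: [482.1, -0.4, 58.6]
ee_rot: [-0.698, 0.113, -0.115, 0.698]
contact_force: [-0.1, -1.9, 7.2]
gripper_width: 29.3
```

```bash
python3 -m inch '[[0,0,-4,0,0,0,0],[0,0,-8,0,0,0,0],[0,0,-10,0,0,0,0]]'; python3 - <<'E'
from h import *
s=arm.read_state()
ct=arm.camera_params("top"); it=arm.get_image("top")
z=14
for a in ([[342.2,262.9],[343.1,233.3],[425.9,235.7],[425,265.3]],[[339.4,200.6],[340.5,172.4],[418.1,175.6],[416.9,203.8]]):
    p=unproj(a,z,ct)[:,:2]; 
    for i in range(4):
        d=p[(i+1)%4]-p[i]; print(p[i].round(1),np.linalg.norm(d).round(1),np.degrees(np.arctan2(d[1],d[0])).round(1))
go([454,-179,180],85.5)
E
```

```text
clock: 4.28
position: [483.0, 0.0, 161.2]
ee_rot: [-0.697, 0.112, -0.116, 0.699]
contact_force: [1.5, 0.3, -0.6]
gripper_width: 29.1
[ 422.  -129.9] 72.4 -4.9
[ 494.1 -136.1] 207.1 -93.0
[ 483.1 -342.9] 72.9 173.1
[ 410.7 -334.2] 204.6 86.8
[ 576.1 -131.4] 72.7 -5.5
[ 648.4 -138.3] 199.0 -93.5
[ 636.1 -337. ] 73.1 172.3
[ 563.6 -327.2] 196.2 86.4
shift cm [2.8, -1.67, -17.98] turn [-0.3, -14.0, 0.7] rows>=4.4
```

```bash
python3 -m inch '[[0,2.8,-0.4,-18,0,-14,0],[0,2.8,-0.4,-18,0,-14,0],[0,2.8,-0.4,-18,0,-14,0],[0,2.8,-0.4,-18,0,-14,0],[0,2.8,-0.4,-18,0,-14,0],[0,2.8,-0.4,-18,0,-14,0],[0,2.8,-0.4,-18,0,-14,0],[0,2.8,-0.4,-18,0,-14,0]]';  python3 - <<'E'
from h import *
im=arm.get_image("wrist");cv2.imwrite("pics/w2.png",im[:,:,::-1])
im=arm.get_image("top");cv2.imwrite("pics/t2.png",cv2.resize(im[120:300,250:450],None,fx=3,fy=3)[:,:,::-1])
go([455,-179,63],86.5)
E
```

```text
clock: 5.0
position: [450.0, -179.7, 160.9]
ee_rot: [-0.706, 0.029, -0.028, 0.707]
contact_force: [-0.1, 0.0, -2.2]
gripper_width: 29.0
shift cm [0.46, 9.81, 0.04] turn [-0.0, -1.0, -0.0] rows>=2.4
```

View pics/w2.png

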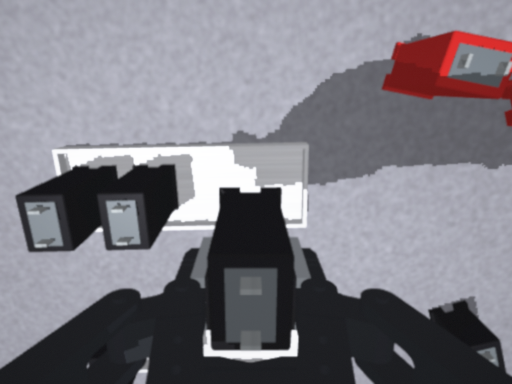

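View pics/t2.png

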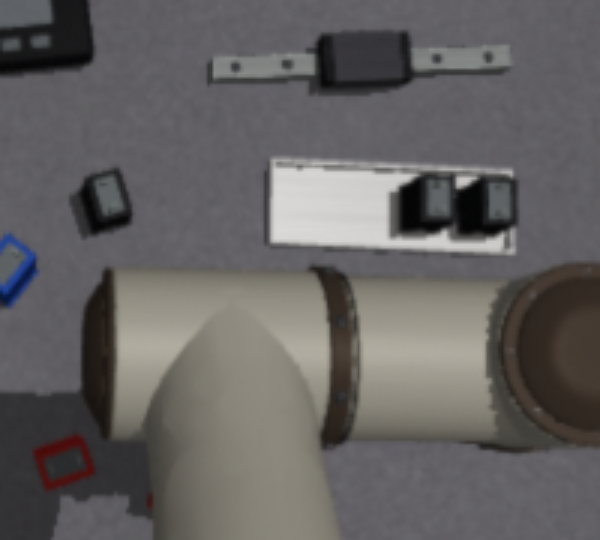

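```bash
python3 - <<'E'
from h import *
c=arm.camera_params("wrist")
print(unproj([[308,144],[53,149],[305,228]],14,c).round(1))
E
```

```text
[[ 423.6 -129.3   14. ]
 [ 411.9 -333.3   14. ]
 [ 496.9 -133.9   14. ]]
```

```bash
python3 -m inch '[[0,0.7,3,0.1,0,-1,0],[0,0.7,6,0.1,0,-1,0],[0,0.7,8.5,0.1,0,-1,0],[0,0.7,9.5,0.1,0,-1,0],[0,0.7,9.85,0.1,0,-1,0],[0,0.7,9.85,0.1,0,-1,0]]'
```

```text
clock: 5.6
position: [457.2, -178.3, 62.5]
ee_rot: [-0.707, 0.022, -0.021, 0.707]
contact_force: [0.4, 0.6, -1.3]
gripper_width: 29.7
```

```bash
python3 -m inch '[[0,0,0.1,0,0,0,0],[0.2,0,0.1,0,0,0,0],[0.6,0,0.1,0,0,0,0],[0.6,0,0.1,0,0,0,0],[0.6,0,0,0,0,0,0],[0.6,0,-3,0,0,0,0],[0.6,0,-7,0,0,0,0],[0.6,0,-11,0,0,0,0],[0.6,0,-13,0,0,0,0]]'; python3 - <<'E'
from h import *
im=arm.get_image("wrist");cv2.imwrite("pics/w3.png",im[:,:,::-1])
go([605,5,190],106)
E
```

```text
clock: 6.35
position: [459.5, -180.1, 198.1]
ee_rot: [0.707, -0.019, 0.025, -0.706]
contact_force: [0.6, 0.4, 0.4]
gripper_width: 51.3
shift cm [13.2, 1.22, 19.4] turn [0.3, -19.5, 0.8] rows>=5.6
```

View pics/w3.png

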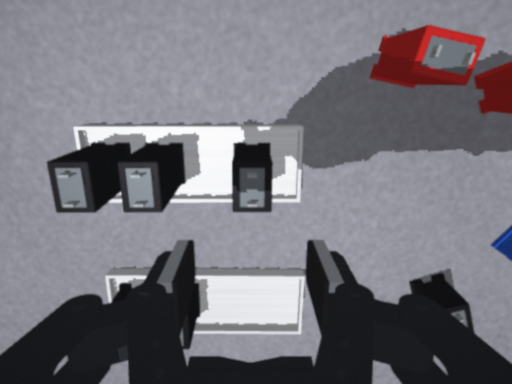

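```bash
python3 - <<'E'
from h import *
c=arm.camera_params("wrist")
print(unproj([[306,268],[107,271],[303,332]],14,c).round(1))
E
python3 -m inch '[[0.8,13.2,0.8,19.4,0,-19.5,0],[0.8,13.2,0.8,19.4,0,-19.5,0],[0.8,13.2,0.8,19.4,0,-19.5,0],[0.8,13.2,0.8,19.4,0,-19.5,0],[0.8,13.2,0.8,19.4,0,-19.5,0],[0.8,13.2,0.8,19.4,0,-19.5,0],[0.8,13.2,0.8,19.4,0,-19.5,0],[0.8,13.2,0.8,19.4,0,-19.5,0],[0.8,13.2,0.8,19.4,0,-19.5,0]]'
python3 w.py short_center 52 612 6 0 w4.png
```

```text
[[ 573.  -128.5   14. ]
 [ 563.7 -335.    14. ]
 [ 653.4 -132.8   14. ]]
clock: 7.15
position: [600.7, 5.4, 184.4]
ee_rot: [-0.7, -0.097, 0.098, 0.7]
contact_force: [-0.1, -0.0, 0.3]
gripper_width: 68.0
[600.7   5.4 184.4] 7.15
expect [246. 189.]
0.63 [230.5, 161.6, 35.4, 59.1]
[613.6   5.9] 14.6 0.037
```

View pics/fit_w4.png

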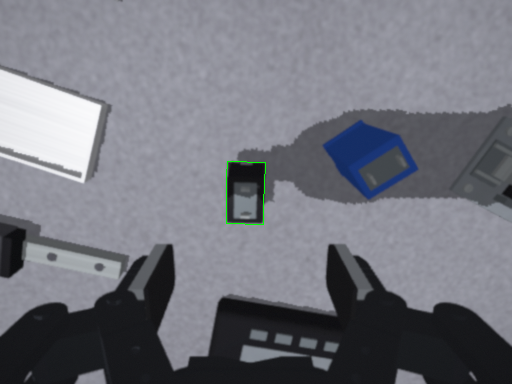

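```bash
python3 - <<'E'
from h import *
go([613.6,5.9,36],104.6)
E
```

```text
shift cm [1.29, 14.89, -0.24] turn [-0.0, 1.2, -0.0] rows>=3.6
```

```bash
python3 -m inch '[[0.8,1.3,4,-0.2,0,1.2,0],[0.8,1.3,8,-0.2,0,1.2,0],[0.8,1.3,12,-0.2,0,1.2,0],[0.8,1.3,14,-0.2,0,1.2,0],[0.8,1.3,14.9,-0.2,0,1.2,0],[0.4,1.3,14.9,-0.2,0,1.2,0],[0,1.3,14.9,-0.2,0,1.2,0],[0,1.3,14.9,-0.2,0,1.2,0],[0,1.3,14.9,-0.2,0,1.2,0],[0,1.3,14.9,-0.2,0,1.2,0],[0,1.3,14.9,-0.2,0,1.2,0],[0,1.3,14.9,-0.2,0,1.2,0]]'
```

```text
clock: 8.25
position: [616.2, 7.6, 38.5]
ee_rot: [0.701, 0.092, -0.089, -0.701]
contact_force: [-0.5, -0.9, 7.6]
gripper_width: 29.3
```

```bash
python3 -m inch '[[0,0,-4,0,0,0,0],[0,0,-8,0,0,0,0],[0,0,-9,0,0,0,0]]'; python3 - <<'E'
from h import *
go([611,-178,130],86.7)
E
```

```text
clock: 8.5
position: [618.0, 7.9, 132.9]
ee_rot: [0.701, 0.095, -0.087, -0.701]
contact_force: [0.4, -0.1, -0.3]
gripper_width: 29.3
shift cm [-5.42, 0.26, -17.79] turn [-0.0, 18.1, 0.7] rows>=4.5
```

```bash
python3 -m inch '[[0,-5.4,0.3,-17.8,0,18,0],[0,-5.4,0.3,-17.8,0,18,0],[0,-5.4,0.3,-17.8,0,18,0],[0,-5.4,0.3,-17.8,0,18,0],[0,-5.4,0.3,-17.8,0,18,0],[0,-5.4,0.3,-17.8,0,18,0],[0,-5.4,0.3,-17.8,0,18,0],[0,-5.4,0.3,-17.8,0,18,0]]';  python3 - <<'E'
from h import *
im=arm.get_image("wrist");cv2.imwrite("pics/w5.png",im[:,:,::-1])
go([611,-178,42.5],86.7)
E
```

```text
clock: 9.17
position: [607.2, -178.0, 123.0]
ee_rot: [-0.707, 0.02, -0.021, 0.707]
contact_force: [-0.5, 0.9, -0.4]
gripper_width: 29.7
shift cm [0.36, 8.05, -0.03] turn [-0.0, 0.0, 0.0] rows>=1.9
```

View pics/w5.png

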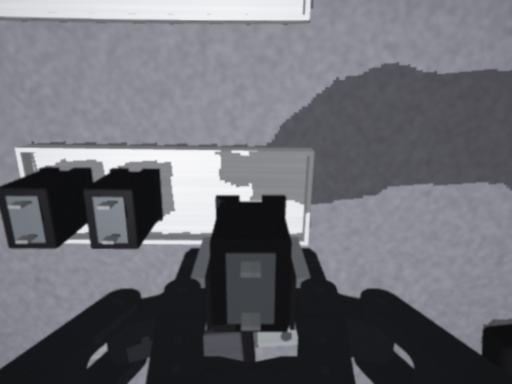

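```bash
python3 - <<'E'
from h import *
c=arm.camera_params("wrist")
print(unproj([[313,148],[16,148],[309,245]],14,c).round(1))
E
python3 -m inch '[[0,0.5,3,0,0,0,0],[0,0.5,6,0,0,0,0],[0,0.5,7.5,0,0,0,0],[0,0.5,8,0,0,0,0],[0,0.5,8.1,0,0,0,0]]'
```

```text
[[ 575.8 -131.2   14. ]
 [ 564.7 -334.5   14. ]
 [ 650.  -134.3   14. ]]
clock: 9.63
position: [612.2, -177.0, 41.8]
ee_rot: [0.707, -0.02, 0.019, -0.707]
contact_force: [-0.2, 0.1, -1.2]
gripper_width: 28.9
```

```bash
python3 -m inch '[[0,0,0.1,0,0,0,0],[0,0,0.1,0,0,0,0],[0.3,0,0.1,0,0,0,0],[0.6,0,0.1,0,0,0,0],[0.6,0,0.1,0,0,0,0],[0.6,0,-0.2,0,0,0,0],[0.6,0,-3,0,0,0,0],[0.6,0,-7,0,0,0,0],[0.6,0,-11,0,0,0,0],[0.6,0,-15,0,0,0,0],[0.6,0,-15,0,0,0,0]]'; python3 - <<'E'
from h import *
im=arm.get_image("wrist");cv2.imwrite("pics/w6.png",im[:,:,::-1])
go([535,252,230],80)
E
```

```text
clock: 10.55
position: [617.0, -180.2, 202.6]
ee_rot: [0.708, -0.013, 0.026, -0.705]
contact_force: [1.4, -0.1, 1.2]
gripper_width: 51.3
shift cm [-10.44, -3.34, 42.61] turn [0.0, 6.7, 0.7] rows>=10.6
```

View pics/w6.png

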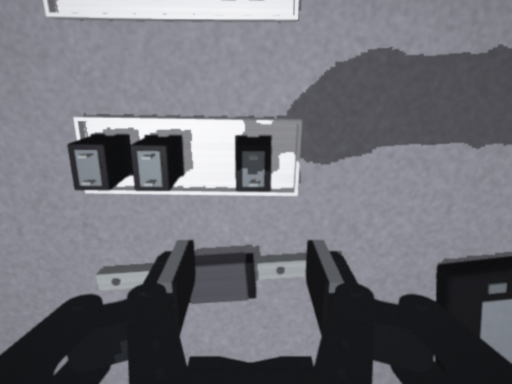

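```bash
python3 -m inch '[[0.8,-10.4,-3.3,42.6,0,6.7,0.7],[0.8,-10.4,-3.3,42.6,0,6.7,0.7],[0.8,-10.4,-3.3,42.6,0,6.7,0.7],[0.8,-10.4,-3.3,42.6,0,6.7,0.7],[0.8,-10.4,-3.3,42.6,0,6.7,0.7],[0.8,-10.4,-3.3,42.6,0,6.7,0.7],[0.8,-10.4,-3.3,42.6,0,6.7,0.7],[0.8,-10.4,-3.3,42.6,0,6.7,0.7],[0.8,-10.4,-3.3,42.6,0,6.7,0.7],[0.8,-10.4,-3.3,42.6,0,6.7,0.7],[0.8,-10.4,-3.3,42.6,0,6.7,0.7],[0.8,-10.4,-3.3,42.6,0,6.7,0.7],[0.8,-10.4,-3.3,42.6,0,6.7,0.7],[0.8,-10.4,-3.3,42.6,0,6.7,0.7]]'
python3 w.py stuck_center 80 539 252 11 w7.png
```

```text
clock: 11.77
position: [532.8, 251.8, 224.0]
ee_rot: [0.705, -0.067, 0.057, -0.704]
contact_force: [-0.4, -0.4, 0.3]
gripper_width: 68.2
[532.8 251.8 224. ] 11.7667
expect [251. 182.]
0.39 [196.7, 132.3, 108.8, 74.9]
[528.3 283.4] 177.5 0.624
```

View pics/fit_w7.png

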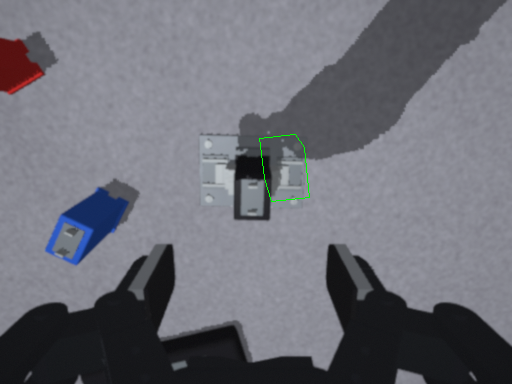

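```bash
python3 - <<'E'
from h import *
im=cv2.imread("pics/w7.png"); v=cv2.resize(im[125:225,190:315],None,fx=6,fy=6,interpolation=cv2.INTER_CUBIC); cv2.imwrite("pics/w7z.png",v)
E
```

```text
(no output)
```

View pics/w7z.png

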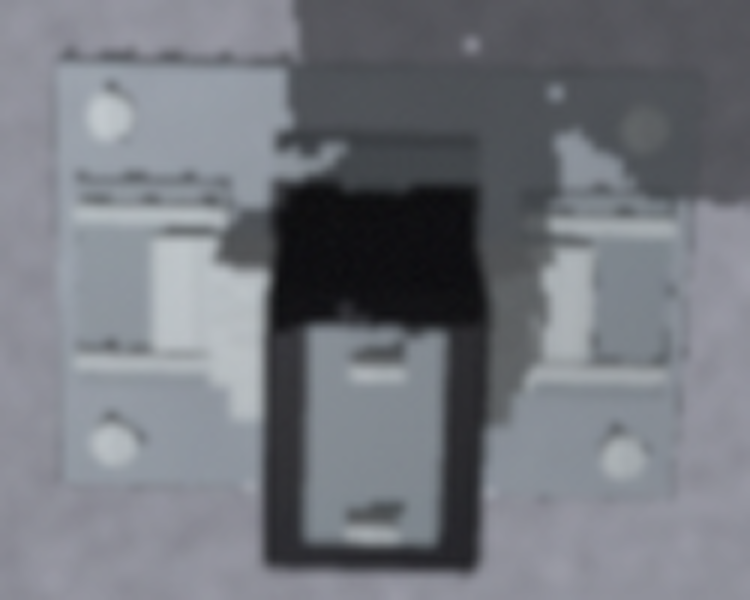

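```bash
python3 - <<'E'
from h import *
c=arm.camera_params("wrist")
def a(p,z):
    q=unproj(np.array(p)/6+[189.6,124.6],z,c); print(q.round(1).tolist(),q.mean(0).round(1)); 
    for i in range(4):
        d=q[(i+1)%4]-q[i]; print(np.linalg.norm(d).round(1),np.degrees(np.arctan2(d[1],d[0])).round(1),end=' | ')
    print()
a([[270,322],[488,322],[480,568],[265,565]],91)
a([[60,62],[705,68],[672,498],[65,485]],6)
print(c["fx"]);go([540,253,63+11],80)
E
```

```text
[[523.7, 241.0, 91.0], [528.7, 269.3, 91.0], [562.8, 262.7, 91.0], [557.2, 234.0, 91.0]] [543.1 251.8  91. ]
28.7 79.9 | 34.6 -10.9 | 29.3 -100.9 | 34.2 168.0 | 
[[494.2, 206.9, 6.0], [514.2, 313.6, 6.0], [589.4, 298.1, 6.0], [568.0, 191.4, 6.0]] [541.4 252.5   6. ]
108.6 79.4 | 76.8 -11.7 | 108.8 -101.4 | 75.3 168.1 | 
336.82260973132594
shift cm [0.83, 15.03, 0.33] turn [0.1, -0.1, -0.7] rows>=3.6
```

```bash
python3 - <<'E'
from h import *
go([541.2,252.3,75],78.9)
E
```

```text
shift cm [0.96, 14.92, 0.28] turn [0.1, 1.0, -0.7] rows>=3.6
```

```bash
python3 -m inch '[[0.8,1,4,0.3,0,1,-0.7],[0.8,1,8,0.3,0,1,-0.7],[0.8,1,11,0.3,0,1,-0.7],[0.8,1,13,0.3,0,1,-0.7],[0.8,1,14,0.3,0,1,-0.7],[0.8,1,14,0.3,0,1,-0.7],[0.8,1,14,0.3,0,1,-0.7]]'; python3 - <<'E'
from h import *
im=arm.get_image("wrist");cv2.imwrite("pics/w8.png",im[:,:,::-1])
im=arm.get_image("scene");cv2.imwrite("pics/s8.png",cv2.resize(im[170:290,280:420],None,fx=5,fy=5,interpolation=cv2.INTER_CUBIC)[:,:,::-1])
go([541.5,252.3,76],78.9)
E
```

```text
clock: 12.45
position: [542.6, 253.5, 85.3]
ee_rot: [0.704, -0.068, 0.068, -0.704]
contact_force: [-0.2, -0.4, 0.6]
gripper_width: 68.1
shift cm [-0.12, 1.06, -0.24] turn [-0.1, 0.1, 0.2] rows>=0.3
```

View pics/w8.png

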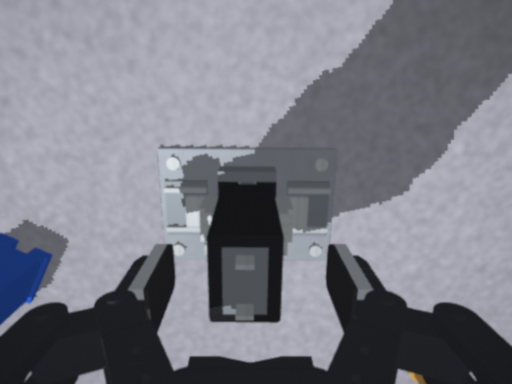

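View pics/s8.png

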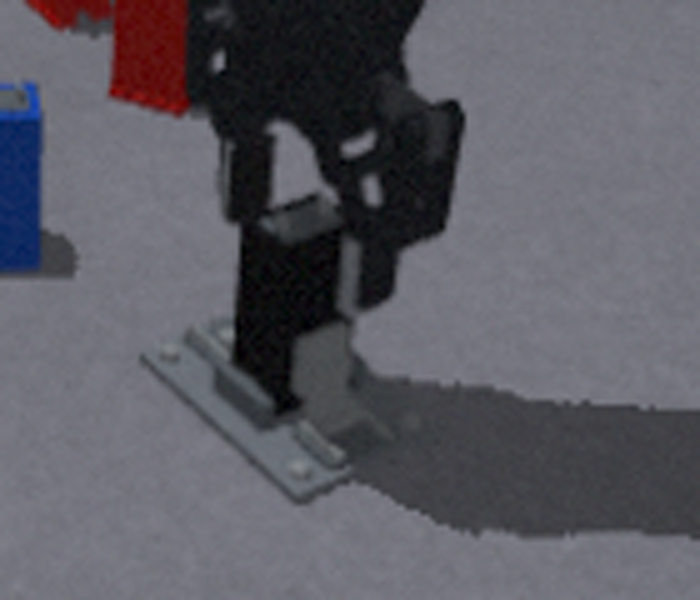

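```bash
python3 -m inch '[[0.8,-0.1,0.8,-0.2,0,0,0],[0.8,-0.1,1,-0.2,0,0,0],[0.5,-0.1,1,-0.2,0,0,0],[0,-0.1,1,-0.2,0,0,0],[0,-0.1,1,-0.2,0,0,0],[0,-0.1,1,-0.2,0,0,0],[0,-0.1,1,-0.2,0,0,0],[0,-0.1,1,-0.2,0,0,0],[0,-0.1,1,-0.2,0,0,0],[0,-0.1,1,-0.2,0,0,0]]'; python3 -c "
from h import *
print(R.from_quat(arm.read_state()['ee_rot']).as_matrix().round(4), arm.read_state()['wrist_torque'])"
```

```text
clock: 13.38
position: [540.8, 252.3, 75.1]
ee_rot: [0.704, -0.068, 0.068, -0.704]
contact_force: [0.1, -0.3, 3.6]
gripper_width: 29.1
[[ 9.816e-01  6.000e-04  1.909e-01]
 [-1.909e-01 -5.000e-04  9.816e-01]
 [ 7.000e-04 -1.000e+00 -3.000e-04]] [-0.08532862  0.08766754  0.01298612]
```

```bash
python3 -m inch '[[0,0,-0.01,0.29,-3,0,0],[0,0,-0.01,0.59,-6,0,0],[0,0,0,0.88,-9,0,0],[0,0,0.03,1.08,-11,0,0],[0,0,0.04,1.17,-12,0,0],[0,0,0.04,1.17,-12,0,0],[0,0,0.04,1.17,-12,0,0]]'; cat > chk.py <<'E'
from h import *
import sys
s=arm.read_state(); Rc=R.from_quat(s['ee_rot']).as_matrix()
R0=np.array([[ .9816,0,.1909],[-.1909,0,.9816],[0,-1,0]])
print("rel turn",np.degrees(R.from_matrix(R0.T@Rc).as_rotvec()).round(2),"shift mm",(R0.T@(s["position"]-[540.8,252.3,75.1])).round(2),"F",(R0.T@s["contact_force"]).round(1))
im=arm.get_image("scene");cv2.imwrite("pics/"+sys.argv[1],cv2.resize(im[170:290,280:420],None,fx=5,fy=5,interpolation=cv2.INTER_CUBIC)[:,:,::-1])
E
python3 chk.py s9.png
```

```text
clock: 13.97
position: [542.8, 263.7, 74.7]
ee_rot: [0.774, -0.074, 0.06, -0.626]
contact_force: [-0.8, -1.4, 4.7]
gripper_width: 29.4
rel turn [-1.209e+01 -1.000e-02 -2.000e-02] shift mm [-0.18  0.36 11.59] F [-0.6 -4.7 -1.6]
```

View pics/s9.png

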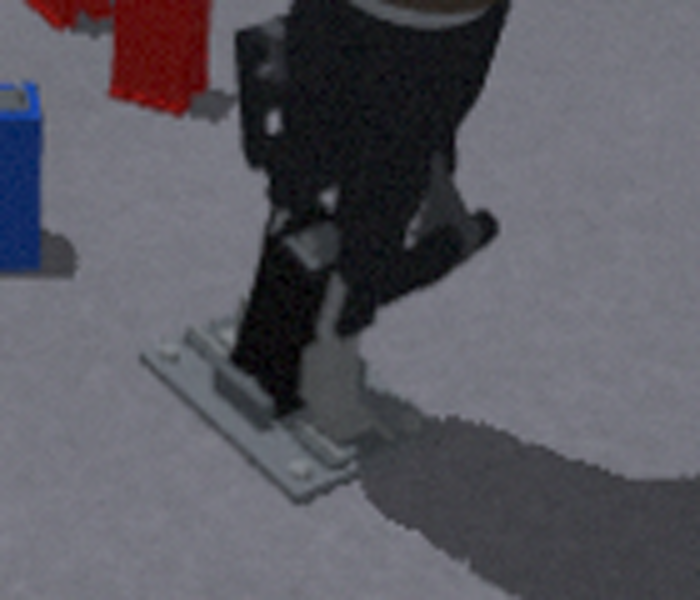

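```bash
python3 - <<'E'
import numpy as np
def pose(t,H=56):  # signed lean deg toward +z
    a=np.radians(abs(t)); s=np.sign(t)
    return np.array([H*(1-np.cos(a))-4*np.sin(a), s*(4-4*np.cos(a)+H*np.sin(a))])
p0=np.array([.4,11.7])
a=np.radians(12); M=np.array([[np.cos(a),-np.sin(a)],[np.sin(a),np.cos(a)]])
for t in [8,4,0,-3,-6,-9,-11,-12]:
    d=M@(pose(t)-p0)/10; print(t,d.round(2),"turn",12-t)
E
```

```text
8 [ 0.04 -0.39] turn 4
4 [ 0.11 -0.77] turn 8
0 [ 0.2  -1.15] turn 12
-3 [ 0.25 -1.44] turn 15
-6 [ 0.32 -1.73] turn 18
-9 [ 0.39 -2.01] turn 21
-11 [ 0.45 -2.2 ] turn 23
-12 [ 0.49 -2.29] turn 24
```

```bash
python3 -m inch '[[0,0,0.04,-0.39,4,0,0],[0,0,0.11,-0.77,8,0,0],[0,0,0.2,-1.15,12,0,0],[0,0,0.25,-1.44,15,0,0],[0,0,0.32,-1.73,18,0,0],[0,0,0.39,-2.01,21,0,0],[0,0,0.45,-2.2,23,0,0],[0,0,0.49,-2.29,24,0,0],[0,0,0.49,-2.29,24,0,0],[0,0,0.49,-2.29,24,0,0]]';python3 chk.py s10.png; python3 - <<'E'
from h import *
im=arm.get_image("top");cv2.imwrite("pics/t10.png",cv2.resize(im[165:265,130:270],None,fx=5,fy=5,interpolation=cv2.INTER_CUBIC)[:,:,::-1])
im=arm.get_image("wrist");cv2.imwrite("pics/w10.png",im[:,:,::-1])
E
```

```text
clock: 14.85
position: [538.6, 240.6, 75.0]
ee_rot: [-0.627, 0.06, -0.075, 0.773]
contact_force: [-1.1, -0.1, 6.6]
gripper_width: 29.3
rel turn [11.96  0.03 -0.04] shift mm [  0.04   0.09 -11.91] F [-1.  -6.6 -0.3]
```

View pics/s10.png

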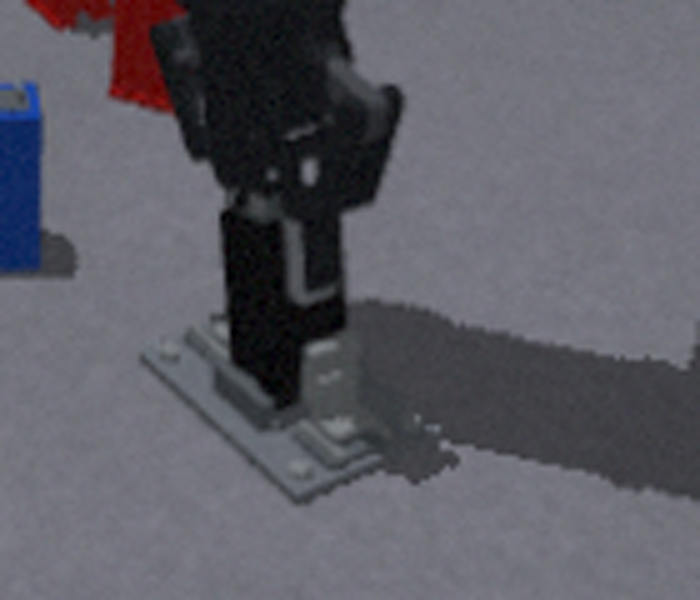

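View pics/w10.png

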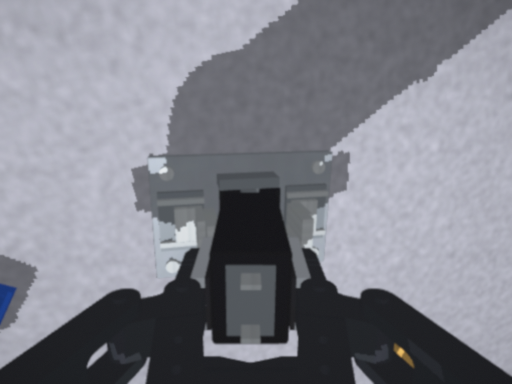

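```bash
python3 - <<'E'
import numpy as np
def pose(t,H=56):
    a=np.radians(abs(t)); s=np.sign(t)
    return np.array([H*(1-np.cos(a))-4*np.sin(a), s*(4-4*np.cos(a)+H*np.sin(a))])
p0=np.array([.4,-11.7])
a=np.radians(-12); M=np.array([[np.cos(a),-np.sin(a)],[np.sin(a),np.cos(a)]])
for t in [-8,-4,0]:
    d=M@(pose(t)-p0)/10; print(t,d.round(2),"turn",-12-t)
E
python3 - <<'E'
import cv2
im=cv2.imread('pics/w10.png');cv2.imwrite('pics/w10z.png',cv2.resize(im[140:290,130:350],None,fx=3.6,fy=3.6,interpolation=cv2.INTER_CUBIC))
E
```

```text
-8 [0.04 0.39] turn -4
-4 [0.11 0.77] turn -8
0 [0.2  1.15] turn -12
```

View pics/w10z.png

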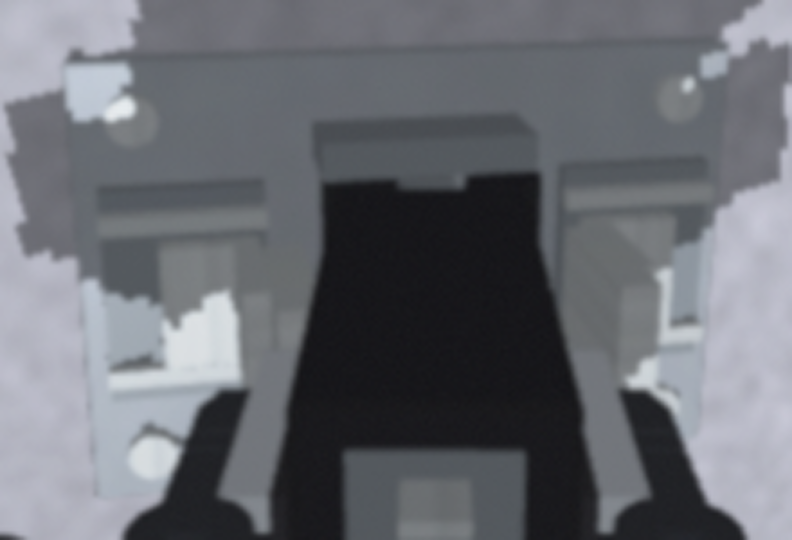

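```bash
python3 -m inch '[[0,0,0.04,0.39,-4,0,0],[0,0,0.11,0.77,-8,0,0],[0,0,0.2,1.15,-12,0,0],[0,0,0.2,1.15,-12,0,0],[0,0,0.2,1.15,-12,0,0]]';python3 chk.py s11.png; python3 - <<'E'
from h import *
im=arm.get_image("wrist");cv2.imwrite("pics/w11.png",cv2.resize(im[130:260,150:350],None,fx=4,fy=4,interpolation=cv2.INTER_CUBIC)[:,:,::-1])
E
```

```text
clock: 15.42
position: [540.8, 252.3, 75.1]
ee_rot: [0.705, -0.067, 0.067, -0.703]
contact_force: [-0.2, -3.7, 6.4]
gripper_width: 29.7
rel turn [-0.22 -0.15 -0.06] shift mm [ 0.02 -0.04 -0.01] F [ 0.6 -6.4 -3.6]
```

View pics/w11.png

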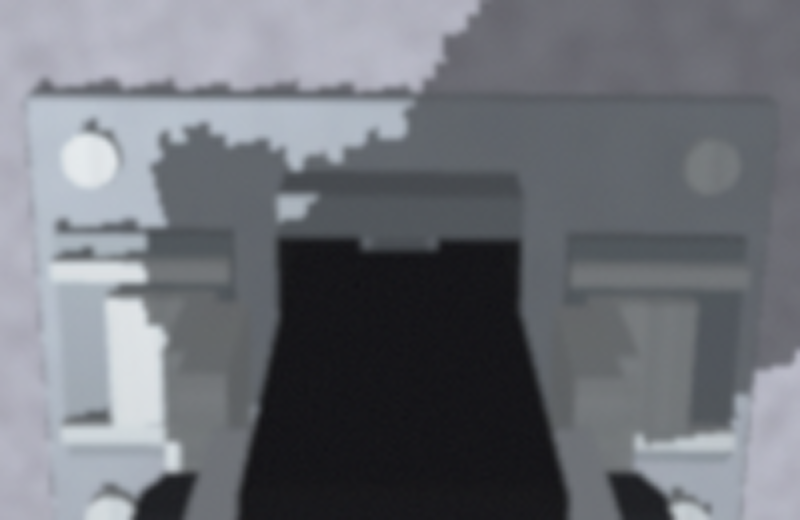

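```bash
python3 -m inch '[[0,0,-0.4,0,0,0,0],[0,0,-0.8,0,0,0,0],[0,0,-0.8,0,0,0,0]]'; python3 chk.py s12.png
```

```text
clock: 15.77
position: [540.5, 252.4, 82.9]
ee_rot: [0.704, -0.068, 0.068, -0.704]
contact_force: [0.4, -1.1, -0.6]
gripper_width: 29.3
rel turn [-0.03  0.01 -0.02] shift mm [-0.31 -7.79  0.03] F [ 0.6  0.6 -1. ]
```

Free, with no resisting force. Lifting on.

```bash
python3 -m inch '[[0,0,-1.2,0,0,0,0],[0,0,-2.4,0,0,0,0],[0,0,-3.6,0,0,0,0],[0,0,-4.5,0,0,0,0],[0,0,-4.5,0,0,0,0],[0,0,-4.5,0,0,0,0],[0,0,-4.5,0,0,0,0],[0,0,-4.5,0,0,0,0]]'; python3 chk.py s13.png; python3 - <<'E'
from h import *
im=arm.get_image("scene");cv2.imwrite("pics/s14.png",im[:,:,::-1])
E
```

```text
clock: 16.48
position: [539.9, 251.8, 126.7]
ee_rot: [0.705, -0.069, 0.067, -0.703]
contact_force: [0.1, -0.5, -2.0]
gripper_width: 29.0
rel turn [-0.12  0.03  0.08] shift mm [ -0.76 -51.57  -0.65] F [ 0.2  2.  -0.5]
```

View pics/s13.png

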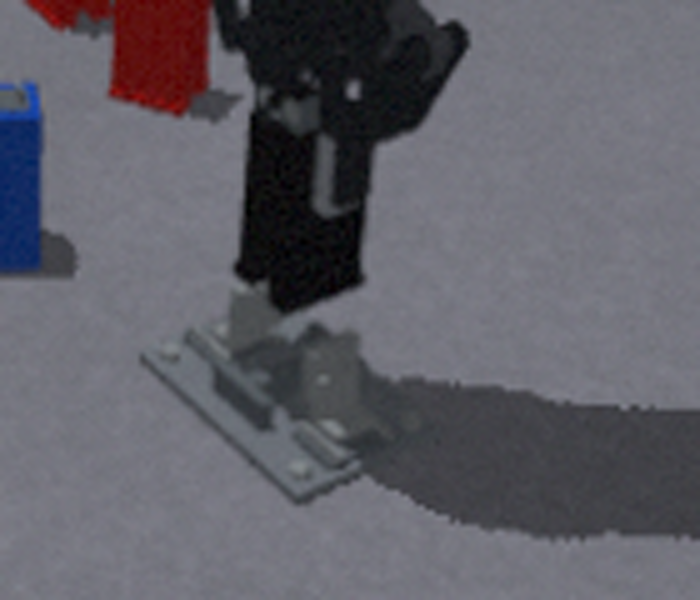

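View pics/s14.png

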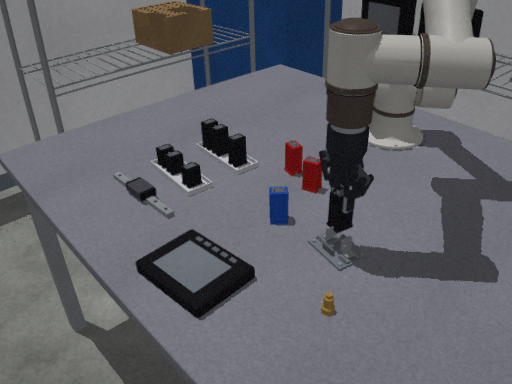

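```bash
python3 -c "
from bench import arm
print(arm.job_done())"
```

```text
the job is handed in; nothing more can be done
None
```

I stood both loose modules in the bays of their own height, freed the jammed module, and handed the job in at about 16.6 s of the 67 s.

- **Loose modules:** both stand upright and released in their matching bays, a few millimetres from the bay centres by my measurements. The last scene picture shows them still standing there.
- **Rocking:** I gripped the jammed module about 64 mm above its seat and leaned it about 12° to one side, then 12° to the other. The measured turns were 12.1° and 12.0°. A wrist picture taken with it upright again showed both clips pushed back. I judged that by eye, as the interface gives no reading of the clips.
- **Drawing up:** it came up with no noticeable resistance. It is held with about 29 mm between the fingers, upright within about 0.2°, less than 2 mm sideways of its seat by tool position. The tool has risen 51.6 mm, so the foot should be about 16 mm above the clip tops.
- **Bystanders:** by eye in the last scene picture, the guide rail, panel, fitting and the blue and red look-alikes are where they were at the start.

One check disagreed: the network's wrist-camera mask for the jammed module covered the socket instead (fit error 0.62). I located the module from the corners of its top face and of the socket base, which agreed within about 2 mm. The first scene-camera fit of the tall module was also poor, so I used the wrist camera's fit for that grasp.

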